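# Roll the syringe driver's wheel to the gauge mark

### The arm

A 7-joint arm with a two-finger parallel gripper is mounted at the origin on the work surface. World frame = base frame: x ahead of the robot, y to its left, z up, the work surface at z = 0. Lengths are in m, angles in rad, forces in N, time in s.
With the tool pointing down it reaches from about 0.35 to 0.9 m from the base axis. Payload 8.1 kg.
Tool frame: the origin (TCP) lies at the very end of the fingers, on their centre line; the grasp point (between the pads) lies 19 mm behind it (grip_point_offset is the distance from the TCP to the grasp point, in m); z points along the fingers, x is the direction in which the jaws open and shut, and the axes are right-handed (so a half turn about z gives the same grasp; the last joint's range is limited). The gripper opens to 92 mm and grips with 3 to 60 N. Pads are 19 mm wide; open, the fingers measure 130 mm over their backs; the gripper's body (75 mm by 190 mm) begins 47 mm behind the grasp point.
Start: joints at [-1.414, 0.434, 0.025, 1.573, -0.012, 1.134, -0.075], TCP at [0.161, 0.604, 0.227] pointing down, gripper open.
Joint ranges: [-2.62, 2.62], [-0.44, 2.09], [-1.27, 1.32], [0.08, 2.57], [-1.32, 4.46], [0.12, 2], [-2.74, 2.74]. Speed limits (rad/s): [2.22, 2.22, 3.01, 3.01, 3.14, 3.14, 3.14].

### API

Orientations are given as a rotation vector (axis times angle).
In Python, from cell import observe, get_image, camera_model, sign_off, grip_point_offset gives the robot as it stands.
- The arm moves only by the tool play_rows, never from a script. Its argument "rows" is a list of rows, each a list of 7 numbers: the shift along the tool's x, y, z as a fraction of full scale, then the turn, a rotation vector about the tool's x, y, z as a fraction of full scale, then the closure, from -1 (fully open) to 1 (shut). A call has 1 to 5 rows; each row shifts and turns the pose as measured when the row begins, along the tool's axes as they then stand; what a row does not reach is not made up. Full scale, the value 1, is 0.15 m for a shift and 0.5 rad for a turn. A row lasts 1/10 s, in which the tool goes at most 50 mm and 8.59 degrees, less where a joint would pass 70% of its speed; a pose out of reach is approached as far as the arm can. A call with a number of a shift or a turn outside -1 to 1 is refused whole. A call with a gripper value outside its range is refused whole. The fingers move at their own pace and stop on an object; "force" is the grip in N (left out, the last holds). Time passes only in rows, so rows that do not move let the fingers close. It gives the time, the measured TCP pose, the force and the opening at its end, in the units of the state.
- observe(): the state, without advancing time (a new reading comes with each control period).
- get_image(name): name is "scene" or "top"; returns the picture (480x640x3 uint8, blue, green, red); there is no depth.
- camera_model(name): a dict with "K" (3x3 intrinsics, pixels), "dist" ([k1, k2, p1, p2, k3] as OpenCV has them; the pictures are not rectified), "R" (3x3) and "t" (3): a world point X has camera coordinates R X + t. Camera axes: x right, y down, z forward; pixel columns grow to the right and rows downward; lengths in m; the calibration is good to about 2 mm. A picture is of the moment at which its call begins. camera_model takes no time and is no camera call.
- sign_off(): hands the job in, once; it reports no verdict.
The state is a dict: "clock": time; "joints": joint angles; "dq": joint speeds; "joint_efforts": joint torques, N m; "position": TCP position; "ee_rot": TCP orientation; "force": force on the tool from outside, world axes, zero at the start; "ft_torque": the same for the moment, N m; "width": opening from 0.0 (shut) to 1.0 (fully open).
Only numpy, scipy, OpenCV 4.12 (cv2) and the standard library are available. Lean on these libraries where they do the work, as an engineer would, in place of code of your own. Each camera call takes 0.05 s, during which the arm holds its last target.

### The job

Set up the syringe driver on the bench: with a fingertip, roll its knurled wheel so that the metal carriage creeps towards the syringe and closes the gap to the gauge mark, until the carriage's index plate and the mark's plate stand in one line, then take the hand clear. Move the carriage only by the wheel: do not push the carriage or the gauge mark themselves, and leave the bottles and glassware standing where they are.

Things in the scene. Friction and masses are not known exactly. Their poses are not given: they have to be found in the camera images.
- driver: syringe driver: grey bed 100 (its x) by 370 mm (its y), 24 mm high, fixed to the bench; from its -y to +y end: wheel, carriage, syringe (lying along y, top 68 mm above the bench). Origin on the bench, midway across, 10 mm from the bed's middle towards the wheel end; z up, y from wheel to syringe. Place and yaw vary.
- wheel: dark steel knurled wheel, 82 mm across its 36 straight ribs (2 mm proud), 24 mm wide, on a level axle along the driver's x. Origin at its centre: driver x 0, y -100, 60 mm above the bench; its attitude turns with it. Grey arched cheeks (radius 36 mm, 13 mm thick) flank it, so the rim stands 5 mm clear of them. Turns stiffly (1.3 N at the rim), stays where left, has end stops.
- wheel_top (a point): fixed point at the very top of the wheel's rim, over the axle, 101 mm above the bench, highest point of the driver; axes as the driver's. A fingertip pressing down here with 5 to 10 N and sliding along the driver's y rolls the wheel by friction; a stroke is some 25 mm, so several are needed.
- carriage: aluminium block, 64 (driver x) by 16 (y) by 46 mm, top 71 mm above the bench, slides along the driver's y, geared to the wheel: rolling the wheel's top to +y moves it to +y, 12 mm per radian (0.29 mm per mm of rim), and back likewise. Starts 60 mm from the axle; stops 12 mm behind and 45.6 mm ahead of that. Origin: centre of its underside, 25 mm above the bench; axes as the driver's.
- index_edge (a point): outer end of the carriage's index plate, at its top: a thin upright steel plate (4 mm thick in y) on the block's +x side, over the white scale rail; the point is midway in its thickness, 48 mm from the block's middle in x, 48 mm above the bench.
- gauge_mark: gauge mark: upright steel plate 4 mm thick (y), 26 mm long (x), top 48 mm above the bench, on a small black clamp at the scale rail's +x side, 14 to 34 mm ahead (driver +y) of the index plate at the start. Leave it alone (it slides if pushed with over 6 N). Origin midway in its thickness, 38 mm above the bench; axes as the driver's. Done when the index plate has the same y.
- mark_edge (a point): inner end of the gauge mark's plate, at its top, midway in its thickness, 1.5 mm outside the index plate's end in x; the index plate passes it without touching.
- amber_bottle: bystander: loose amber glass bottle, 72 mm across, 170 mm high; origin under its centre
- blue_bottle: bystander: loose blue plastic bottle, 64 mm across, 150 mm high; origin under its centre
- beaker: bystander: loose glass beaker, 60 mm across, 70 mm high; origin under its centre
- vial: bystander: loose small glass vial, 26 mm across, 50 mm high; origin under its centre

How it is judged:
On the way:
1. the fingers touch the wheel and it has carried the carriage at least 3 mm forward (contact force between the fingers and wheel above 0.5 N and y of carriage in the frame of driver above -0.037 m), for 0.05 s.
At the end, for the whole second after the job is handed in: The carriage's index plate is within 2.5 mm of the gauge mark's plate along the driver, wheel and carriage at rest, the mark within 3 mm of where it was, and the bottles and glassware stand within 20 mm of where they were, upright (y of index_edge in the frame of gauge_mark between -0.0025 and 0.0025 m and angular speed of wheel below 0.1 rad/s and linear speed of carriage below 0.005 m/s and distance of gauge_mark from where it was at the start of the episode below 0.003 m and not (distance of any of amber_bottle, blue_bottle, beaker, vial from where it was at the start of the episode above 0.02 m or angle between any of amber_bottle, blue_bottle, beaker, vial's own z axis and vertical above 0.3 rad)); the robot touches nothing.
It fails at once if the robot pushes the carriage directly (contact force between any of the fingers, the arm and carriage above 1 N).
It fails at once if the robot pushes the gauge mark, or it is shifted by more than 3 mm (contact force between any of the fingers, the arm and gauge_mark above 1 N or distance of gauge_mark from where it was at the start of the episode above 0.003 m).
It fails at once if a bottle, beaker or vial is lifted, shifted by more than 20 mm or tipped (distance of any of amber_bottle, blue_bottle, beaker, vial from where it was at the start of the episode above 0.02 m or angle between any of amber_bottle, blue_bottle, beaker, vial's own z axis and vertical above 0.3 rad).
It also fails if it takes over 58 s, if anything falls off the work surface, if the arm or the gripper's body presses on something with over 40 N, if the wrist force passes 120 N, or if a joint passes its speed limit or range.

## Working session

There is one attempt and no reset: what is moved stays moved. The work goes in short steps, Python scripts to look and compute and a tool call to move; the robot and the scene stay as the last step left them, time stands still between calls to the robot, and variables do not carry over. Pictures are saved under pics/ and viewed, and the job is handed in when it is done.

Besides the shell and the picture viewer there is one more tool, called after ">>>" as name(argument=value, ...) on one line, values as JSON. play_rows: Moves the arm, as the interface text tells. Its arguments: {"type":"object","properties":{"rows":{"type":"array","items":{"type":"array","items":{"type":"number"}}},"force":{"type":"number"}},"required":["rows"]}

```bash
mkdir -p pics; ls
python3 - <<'E'
from cell import *
import cv2
s=observe()
for k,v in s.items(): print(k,v)
for n in("scene","top"):
    cv2.imwrite(f"pics/{n}0.png",get_image(n)); m=camera_model(n); print(n,m)
E
```

```text
pics
clock 0.0
joints [-1.41360863  0.43518934  0.0249605   1.57409458 -0.01158897  1.13398001
 -0.07508276]
dq [ 0.0005392   0.00013642 -0.00083389 -0.00029318 -0.00082977  0.00051856
 -0.00015633]
joint_efforts [ 1.36647395e-03 -6.67841792e+01  9.85697508e-01 -3.14446235e+01
 -6.04441040e-02  4.28821868e-02  1.77766851e-04]
position [0.16046917 0.60352764 0.2259667 ]
ee_rot [ 2.48967836e+00  1.91430679e+00 -1.75487421e-03]
force [-0.14366406  0.74321427 -0.2816767 ]
ft_torque [ 0.0314679  -0.03893315 -0.06314311]
width 0.9993549152702392
scene {'K': array([[539.02668985,   0.        , 326.62863732],
       [  0.        , 539.02668985, 241.78078476],
       [  0.        ,   0.        ,   1.        ]]), 'dist': array([-0.06421475,  0.        ,  0.        ,  0.        ,  0.        ]), 'R': array([[-0.58773739,  0.80878226,  0.0208809 ],
       [ 0.51377886,  0.39304846, -0.76259045],
       [-0.62497683, -0.43747475, -0.6465445 ]]), 't': array([ 0.29580941, -0.28776501,  1.4560278 ])}
top {'K': array([[614.04412701,   0.        , 312.66425224],
       [  0.        , 614.04412701, 248.10872892],
       [  0.        ,   0.        ,   1.        ]]), 'dist': array([-0.07491502,  0.        ,  0.        ,  0.        ,  0.        ]), 'R': array([[ 0.0083792 , -0.99989601, -0.01173677],
       [-0.99852586, -0.00773711, -0.05372385],
       [ 0.05362746,  0.01216964, -0.99848685]]), 't': array([0.10569817, 0.62842007, 1.24940876])}
```

View pics/scene0.png

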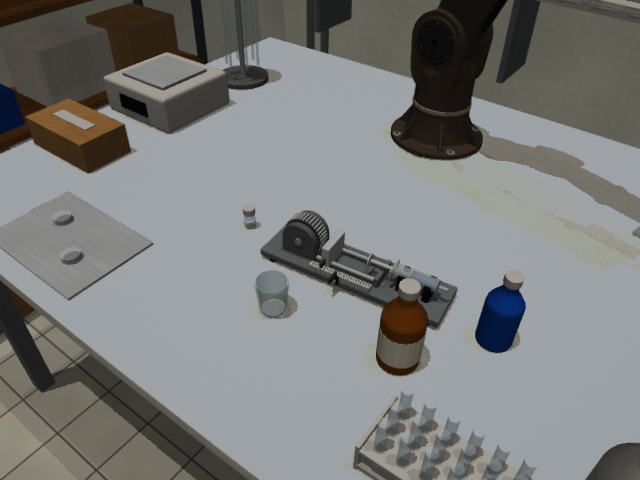

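View pics/top0.png

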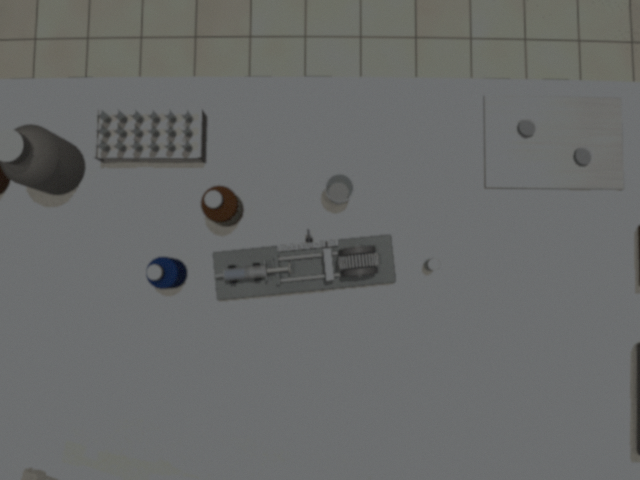

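The scene view shows the driver in the middle: wheel at about (305,235), carriage at (335,245) and syringe towards (425,280). In the top view the bed spans (213..395, 235..299), with the wheel at (358,262) and the mark at about (308,237). I'll zoom in on both.

Run:
```python
import cv2,numpy as np
t=cv2.imread("pics/top0.png")[225:310,205:405]; t=cv2.convertScaleAbs(t,alpha=1.8)
cv2.imwrite("pics/topz0.png",cv2.resize(t,None,fx=4,fy=4,interpolation=cv2.INTER_CUBIC))
t=cv2.imread("pics/scene0.png")[195:330,255:465]
cv2.imwrite("pics/scz0.png",cv2.resize(t,None,fx=3.8,fy=3.8,interpolation=cv2.INTER_CUBIC))
```

```text
(no output)
```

View pics/topz0.png

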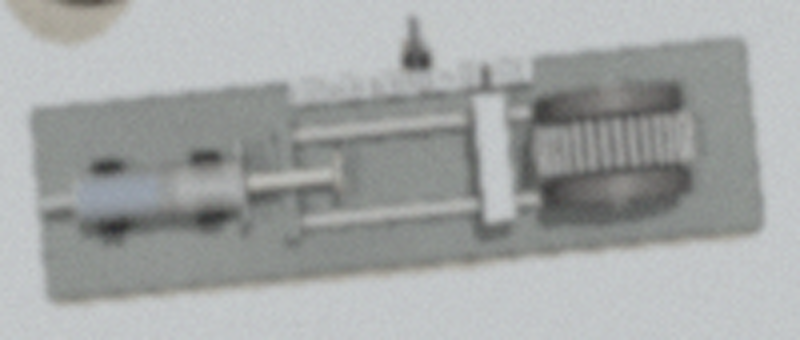

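View pics/scz0.png

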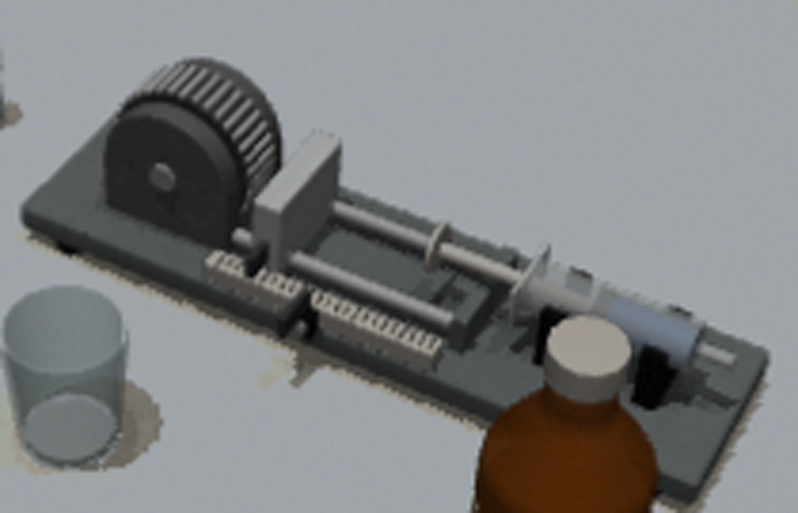

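```bash
cat > h.py <<'E'
import numpy as np,cv2
from cell import camera_model
def ray(n,px,z):
    m=camera_model(n); p=cv2.undistortPoints(np.array(px,float).reshape(-1,1,2),m["K"],m["dist"]).reshape(-1,2)
    d=np.c_[p,np.ones(len(p))]@m["R"]; c=-m["R"].T@m["t"]
    return c+d*((z-c[2])/d[:,2])[:,None]
def proj(n,X):
    m=camera_model(n); return cv2.projectPoints(np.array(X,float).reshape(-1,3),cv2.Rodrigues(m["R"])[0],m["t"],m["K"],m["dist"])[0].reshape(-1,2)
E
python3 - <<'E'
from h import *
z=lambda a:np.array(a,float)/4+[205,225]-.4
c=ray("top",z([(32,108),(745,38),(763,230),(55,300)]),.024)
print(c.round(4))
yv=(c[0]-c[1]+c[3]-c[2]); yv/=np.linalg.norm(yv); xv=np.array([yv[1],-yv[0],0])
ctr=c.mean(0); print("len",np.linalg.norm(c[0]-c[1]),np.linalg.norm(c[1]-c[2]),np.linalg.norm(c[2]-c[3]))
O=ctr-.01*yv; O[2]=0; print("O",O,"y",yv,"yaw",np.arctan2(-yv[0],yv[1]))
print("x",xv)
f=lambda P:[(P-O)@xv,(P-O)@yv]
W=O-.1*yv+[0,0,.101]; print("wheeltop",W, proj("top",W),proj("scene",W))
for nm,p,h in (("idx",(486,72),.048),("mark",(413,40),.048),("carr",(492,155),.071)):
    P=ray("top",z([p]),h)[0]; print(nm,P,f(P))
ix=O-.04*yv+.048*xv+[0,0,.048]; print("pred idx",(proj("top",ix)-[205,225])*4,(proj("scene",ix)-[255,195])*3.8)
E
```

```text
[[ 0.6184  0.3168  0.024 ]
 [ 0.6573 -0.0497  0.024 ]
 [ 0.5588 -0.0591  0.024 ]
 [ 0.5199  0.3033  0.024 ]]
len 0.36855806959675713 0.09887024724130285 0.3645396290775354
O [0.58966427 0.11786546 0.        ] y [-0.10614747  0.9943504   0.        ] yaw 0.1063478216817401
x [0.9943504  0.10614747 0.        ]
wheeltop [0.60027902 0.01843042 0.101     ] [[360.01612114 260.29942072]] [[305.24329005 215.50127588]]
idx [0.63723015 0.08342256 0.048     ] [np.float64(0.04364112275099401), np.float64(-0.03929730569357416)]
mark [0.65310909 0.12032622 0.048     ] [np.float64(0.0633475876218839), np.float64(-0.0042876407381810385)]
carr [0.59478967 0.08038904 0.071     ] [np.float64(0.0011184120482217988), np.float64(-0.03780873839043575)]
pred idx [[484.93150611  61.6664168 ]] [[245.17996945 256.546118  ]]
```

>>> play_rows(rows=[[0, 0, -0.05, 0, 0, -0.25, 1], [0, 0, -0.05, 0, 0, -0.25, 1], [0, 0, 0, 0, 0, -0.24, 1], [0, 0, 0, 0, 0, 0, 1]], force=20)

```text
clock: 0.5
position: [0.1601, 0.6023, 0.2394]
ee_rot: [2.078, 2.352, -0.008]
force: [-0.6, -0.2, -0.8]
width: 0.701
```

```bash
cat > d.py <<'E'
import sys
from h import *
from cell import observe
from scipy.spatial.transform import Rotation as Ro
s=observe(); R=Ro.from_rotvec(s["ee_rot"]).as_matrix(); p=np.array(s["position"])
O=np.array([0.58966,0.11787,0]); yv=np.array([-0.10615,0.99435,0]); xv=np.array([yv[1],-yv[0],0])
Rd=np.c_[xv,yv,[0,0,1]]
print("t",round(s["clock"],2),"p",p.round(4),"drv mm",((p-O)@Rd*1000).round(1),"F drv",(np.array(s["force"])@Rd).round(2),"w",round(s["width"],3))
if len(sys.argv)>3:
    T=O+Rd@(np.array([float(a) for a in sys.argv[1:4]])/1000)
    print("tool frac to target",(R.T@(T-p)/.15).round(3))
# desired tool: x=+yv, z=down
Rw=np.c_[yv,np.cross([0,0,-1],yv),[0,0,-1]]
print("turn frac",(Ro.from_matrix(R.T@Rw).as_rotvec()/.5).round(3))
E
python3 d.py 0 -112 160
```

```text
t 0.5 p [0.1601 0.6023 0.2394] drv mm [-375.7  527.3  239.4] F drv [-0.57 -0.13 -0.81] w 0.701
tool frac to target [-4.3    2.433  0.55 ]
turn frac [-0.003  0.012  0.034]
```

>>> play_rows(rows=[[-0.1, 0.06, 0, 0, 0, 0, 1], [-0.2, 0.11, 0, 0, 0, 0.03, 1], [-0.26, 0.15, 0, 0, 0, 0, 1], [-0.26, 0.15, 0, 0, 0, 0, 1], [-0.26, 0.15, 0, 0, 0, 0, 1]])

```text
clock: 1.0
position: [0.2694, 0.4468, 0.2372]
ee_rot: [2.107, 2.327, -0.013]
force: [1.5, 0.3, 1.0]
width: 0.265
```

>>> play_rows(rows=[[-0.26, 0.15, 0, 0, 0, 0, 1], [-0.26, 0.15, 0, 0, 0, 0, 1], [-0.26, 0.15, 0, 0, 0, 0, 1], [-0.26, 0.15, 0, 0, 0, 0, 1], [-0.26, 0.15, 0, 0, 0, 0, 1]])

```text
clock: 1.5
position: [0.4037, 0.248, 0.2377]
ee_rot: [2.133, 2.303, -0.014]
force: [0.2, 0.2, 0.2]
width: 0.003
```

```bash
python3 d.py 0 -112 150
```

```text
t 1.5 p [0.4037 0.248  0.2377] drv mm [-171.1  149.1  237.7] F drv [0.18 0.2  0.24] w 0.003
tool frac to target [-1.702  1.195  0.592]
turn frac [-0.01   0.016 -0.059]
```

>>> play_rows(rows=[[-0.25, 0.18, 0, 0, 0, 0, 1], [-0.25, 0.18, 0, 0, 0, -0.06, 1], [-0.25, 0.18, 0, 0, 0, -0.03, 1], [-0.25, 0.18, 0, 0, 0, 0, 1], [-0.25, 0.18, 0.05, 0, 0, 0, 1]])

```text
clock: 2.0
position: [0.5579, 0.0591, 0.2319]
ee_rot: [2.104, 2.33, -0.011]
force: [0.4, 0.7, -0.5]
width: 0.004
```

```bash
python3 d.py 0 -112 125
```

```text
t 2.0 p [0.5579 0.0591 0.2319] drv mm [-37.8 -55.1 231.9] F drv [ 0.44  0.66 -0.55] w 0.004
tool frac to target [-0.373  0.257  0.714]
turn frac [-0.008  0.013 -0.009]
```

>>> play_rows(rows=[[-0.19, 0.13, 0.1, 0, 0, 0, 1], [-0.15, 0.1, 0.2, 0, 0, 0, 1], [-0.05, 0.04, 0.2, -0.01, 0.01, 0, 1], [0, 0, 0.1, 0, 0, 0, 1], [0, 0, 0.02, 0, 0, 0, 1]])

```text
clock: 2.5
position: [0.6062, -0.0141, 0.1357]
ee_rot: [2.139, 2.291, -0.004]
force: [-1.2, 0.1, 0.9]
width: 0.008
```

```bash
python3 d.py 0 -112 110
python3 - <<'E'
from h import *
from cell import get_image
t=get_image("top")[215:310,255:405]; t=cv2.convertScaleAbs(t,alpha=1.8)
cv2.imwrite("pics/topz1.png",cv2.resize(t,None,fx=5,fy=5,interpolation=cv2.INTER_CUBIC))
t=get_image("scene")[125:325,235:435]
cv2.imwrite("pics/scz1.png",cv2.resize(t,None,fx=3,fy=3,interpolation=cv2.INTER_CUBIC))
E
```

```text
t 2.5 p [ 0.6062 -0.0141  0.1357] drv mm [   2.4 -132.9  135.7] F drv [-1.2   0.22  0.86] w 0.008
tool frac to target [ 0.14  -0.022  0.17 ]
turn frac [ 0.006  0.015 -0.076]
```

View pics/topz1.png

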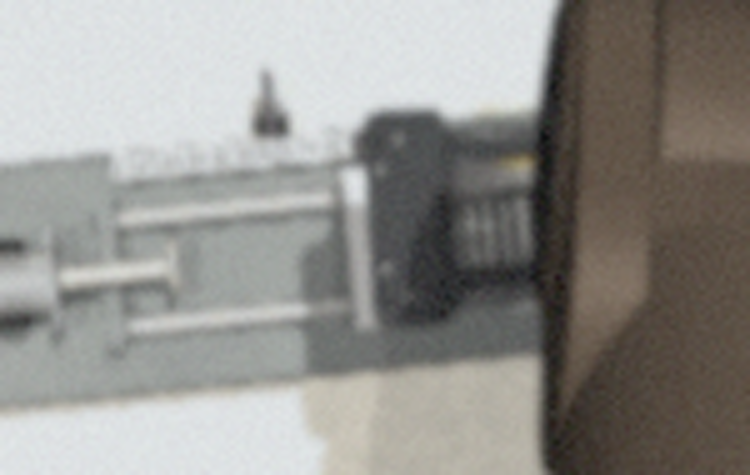

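View pics/scz1.png

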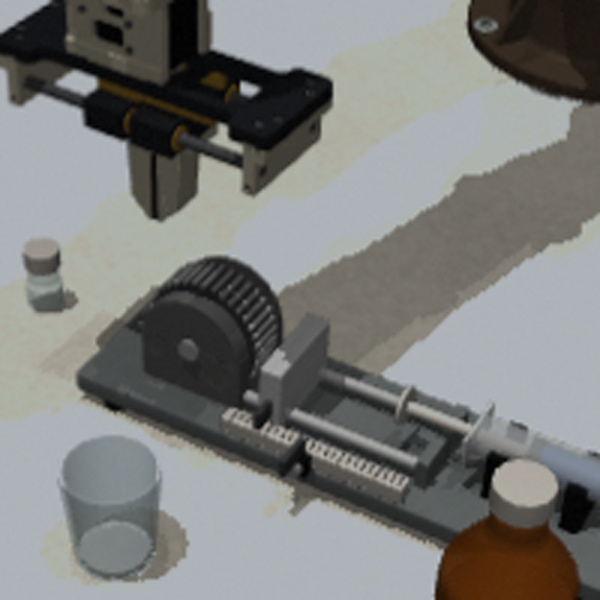

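The fingers are behind the wheel and above it. The scene view still shows the index plate at (262,405) and the mark at about (298,455) in the crop. I'll move over the wheel and lower.

>>> play_rows(rows=[[0.06, -0.01, 0.08, 0, 0.01, -0.04, 1], [0.05, 0, 0.06, 0, 0, -0.02, 1], [0, 0, 0, 0, 0, 0, 1]])

```text
clock: 2.9
position: [0.6048, 0.006, 0.1173]
ee_rot: [2.099, 2.329, 0.01]
force: [0.6, 0.3, 0.1]
width: 0.003
```

```bash
python3 d.py 0 -112 103
```

```text
t 2.9 p [0.6048 0.006  0.1173] drv mm [   3.2 -112.9  117.3] F drv [0.65 0.28 0.09] w 0.003
tool frac to target [ 0.006 -0.022  0.095]
turn frac [ 0.018  0.002 -0.006]
```

>>> play_rows(rows=[[0.005, -0.02, 0.06, 0.01, 0, 0, 1], [0, 0, 0.03, 0.01, 0, 0, 1], [0, 0, 0.02, 0, 0, 0, 1]])

```text
clock: 3.2
position: [0.6021, 0.0079, 0.1006]
ee_rot: [2.101, 2.335, -0.001]
force: [0.2, 0.3, 0.0]
width: 0.006
```

```bash
python3 d.py 0 -112 101
```

```text
t 3.2 p [0.6021 0.0079 0.1006] drv mm [   0.7 -110.7  100.6] F drv [0.25 0.26 0.03] w 0.006
tool frac to target [-0.009 -0.004 -0.003]
turn frac [-0.     0.001 -0.002]
```

>>> play_rows(rows=[[0, 0, 0.015, 0, 0, 0, 1]])

```text
clock: 3.3
position: [0.6024, 0.0071, 0.0992]
ee_rot: [2.101, 2.334, -0.001]
force: [-8.3, -4.6, 28.2]
width: 0.002
```

>>> play_rows(rows=[[0, 0, 0.015, 0, 0, 0, 1]])

```text
clock: 3.4
position: [0.6027, 0.005, 0.0987]
ee_rot: [2.102, 2.331, -0.002]
force: [-10.3, -6.3, 27.1]
width: 0.007
```

>>> play_rows(rows=[[0.02, 0, 0.004, 0, 0, 0, 1], [0.02, 0, 0.004, 0, 0, 0, 1]])

```text
clock: 3.6
position: [0.6023, 0.0062, 0.0996]
ee_rot: [2.105, 2.324, -0.004]
force: [-2.2, -3.3, 6.3]
width: 0.009
```

```bash
python3 d.py 0 -112 101
```

```text
t 3.6 p [0.6023 0.0062 0.0996] drv mm [   0.7 -112.4   99.6] F drv [-2.54 -3.    6.31] w 0.009
tool frac to target [ 0.003 -0.005 -0.009]
turn frac [ 0.004  0.013 -0.015]
```

>>> play_rows(rows=[[0.04, 0, 0.004, 0, 0.01, -0.01, 1], [0.04, 0, 0.004, 0, 0, -0.01, 1], [0.04, 0, 0.004, 0, 0, 0, 1]])

```text
clock: 3.9
position: [0.6012, 0.0184, 0.1009]
ee_rot: [2.099, 2.328, -0.001]
force: [-3.7, -1.9, 9.3]
width: 0.005
```

```bash
python3 d.py 0 -90 101
```

```text
t 3.9 p [0.6012 0.0184 0.1009] drv mm [   0.9 -100.1  100.9] F drv [-3.84 -1.47  9.29] w 0.005
tool frac to target [ 0.068 -0.006 -0.001]
turn frac [ 0.008  0.012 -0.007]
```

>>> play_rows(rows=[[0.04, 0, 0.004, 0, 0.01, -0.005, 1], [0.04, 0, 0.004, 0.005, 0, 0, 1], [0.03, 0, 0.003, 0, 0, 0, 1]])

```text
clock: 4.2
position: [0.5999, 0.033, 0.1006]
ee_rot: [2.102, 2.33, 0.001]
force: [0.5, -0.2, 0.2]
width: 0.004
```

```bash
python3 d.py 0 -90 101
python3 - <<'E'
from h import *
from cell import get_image
t=get_image("scene")[205:325,235:395]; cv2.imwrite("pics/sc2raw.png",t)
cv2.imwrite("pics/scz2.png",cv2.resize(t,None,fx=5,fy=5,interpolation=cv2.INTER_CUBIC))
E
```

```text
t 4.2 p [0.5999 0.033  0.1006] drv mm [  1.2 -85.5 100.6] F drv [ 0.48 -0.2   0.21] w 0.004
tool frac to target [-0.03  -0.008 -0.002]
turn frac [ 0.005  0.004 -0.007]
```

View pics/scz2.png

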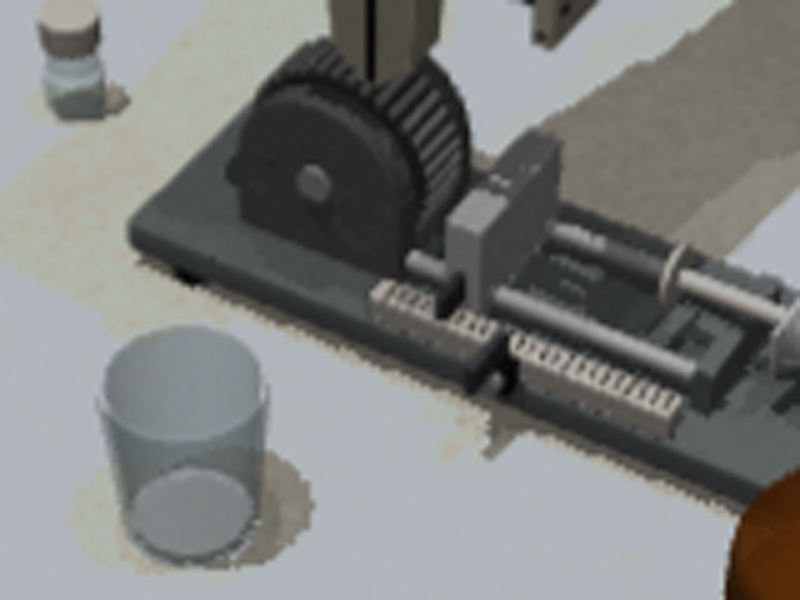

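Carriage has crept forward: index plate now near (325.5,264) raw, against (323.4,262) before. The mark is at about (335,277). I'll lift, go back and stroke again.

>>> play_rows(rows=[[0, 0, -0.08, 0, 0, 0, 1], [-0.1, -0.005, 0, 0, 0, 0, 1], [-0.1, 0, 0.0, 0, 0, 0, 1], [0, 0, 0.03, 0, 0, 0, 1], [0, 0, 0.0, 0, 0, 0, 1]])

```text
clock: 4.75
position: [0.6026, -0.0002, 0.1087]
ee_rot: [2.102, 2.329, 0.001]
force: [0.4, 0.6, 0.3]
width: 0.002
```

```bash
python3 d.py 0 -113 101
```

```text
t 4.75 p [ 6.026e-01 -2.000e-04  1.087e-01] drv mm [   0.3 -118.8  108.7] F drv [0.48 0.51 0.31] w 0.002
tool frac to target [ 0.039 -0.002  0.051]
turn frac [ 0.006  0.006 -0.008]
```

>>> play_rows(rows=[[0.03, 0, 0.03, 0.005, 0.005, -0.005, 1], [0.02, 0, 0.018, 0, 0, 0, 1], [0.02, 0, 0.008, 0, 0, 0, 1]])

```text
clock: 5.05
position: [0.6017, 0.0094, 0.1]
ee_rot: [2.103, 2.332, -0.001]
force: [-5.9, -6.3, 25.4]
width: 0.004
```

>>> play_rows(rows=[[0.03, 0, 0.005, 0, 0, 0, 1], [0.03, 0, 0.005, 0, 0, 0, 1]])

```text
clock: 5.25
position: [0.6009, 0.0165, 0.101]
ee_rot: [2.103, 2.329, -0.002]
force: [-5.8, -2.6, 13.2]
width: 0.007
```

```bash
python3 d.py 0 -113 101
```

```text
t 5.25 p [0.6009 0.0165 0.101 ] drv mm [   0.4 -102.   101. ] F drv [-6.02 -1.94 13.16] w 0.007
tool frac to target [-0.074 -0.002  0.   ]
turn frac [ 0.002  0.007 -0.009]
```

>>> play_rows(rows=[[0.035, 0, 0.004, 0, 0.005, -0.005, 1], [0.035, 0, 0.005, 0, 0, 0, 1], [0.035, 0, 0.005, 0, 0, 0, 1]])

```text
clock: 5.55
position: [0.5992, 0.0334, 0.0997]
ee_rot: [2.1, 2.333, 0.001]
force: [0.7, 0.2, 2.0]
width: 0.004
```

```bash
python3 d.py 0 -113 101
```

```text
t 5.55 p [0.5992 0.0334 0.0997] drv mm [  0.6 -85.   99.7] F drv [0.68 0.13 2.01] w 0.004
tool frac to target [-0.187 -0.004 -0.008]
turn frac [ 0.004  0.003 -0.003]
```

>>> play_rows(rows=[[0, 0, -0.08, 0, 0, 0, 1], [-0.09, 0, 0, 0, 0, 0, 1], [-0.08, 0, 0.0, 0, 0, 0, 1], [0, 0, 0.02, 0, 0, 0, 1], [0, 0, 0.02, 0, 0, 0, 1]])

```text
clock: 6.05
position: [0.6021, 0.007, 0.1059]
ee_rot: [2.099, 2.335, 0.001]
force: [-0.4, -0.1, -0.9]
width: 0.008
```

```bash
python3 d.py 0 -113 101
```

```text
t 6.05 p [0.6021 0.007  0.1059] drv mm [   0.6 -111.5  105.9] F drv [-0.43 -0.02 -0.85] w 0.008
tool frac to target [-0.01  -0.004  0.033]
turn frac [0.003 0.002 0.   ]
```

>>> play_rows(rows=[[0, 0, 0.02, 0, 0, 0, 1], [0.0, 0, 0.012, 0, 0, 0, 1], [0.02, 0, 0.005, 0, 0, 0, 1]])

```text
clock: 6.35
position: [0.6016, 0.0082, 0.0996]
ee_rot: [2.101, 2.333, -0.001]
force: [-3.9, -6.9, 16.8]
width: 0.007
```

>>> play_rows(rows=[[0.03, 0, 0.005, 0, 0, 0, 1], [0.03, 0, 0.005, 0, 0, 0, 1], [0.03, 0, 0.005, 0, 0, 0, 1]])

```text
clock: 6.65
position: [0.6007, 0.0181, 0.1009]
ee_rot: [2.102, 2.327, -0.003]
force: [-4.4, -2.6, 11.8]
width: 0.003
```

```bash
python3 d.py 0 -87 101
```

```text
t 6.65 p [0.6007 0.0181 0.1009] drv mm [   0.4 -100.4  100.9] F drv [-4.66 -2.15 11.76] w 0.003
tool frac to target [ 0.089 -0.003 -0.001]
turn frac [ 0.005  0.011 -0.01 ]
```

>>> play_rows(rows=[[0.03, 0, 0.004, 0, 0.005, -0.005, 1], [0.03, 0, 0.005, 0, 0, 0, 1], [0.03, 0, 0.005, 0, 0, 0, 1]])

```text
clock: 6.95
position: [0.5994, 0.0312, 0.1005]
ee_rot: [2.1, 2.329, 0.0]
force: [-0.2, -1.2, 0.7]
width: 0.004
```

```bash
python3 d.py 0 -113 101
python3 - <<'E'
from h import *
from cell import get_image
t=get_image("scene")[205:325,235:395]; cv2.imwrite("pics/sc3raw.png",t)
cv2.imwrite("pics/scz3.png",cv2.resize(t,None,fx=5,fy=5,interpolation=cv2.INTER_CUBIC))
E
```

```text
t 6.95 p [0.5994 0.0312 0.1005] drv mm [  0.5 -87.2 100.5] F drv [-0.36 -1.15  0.69] w 0.004
tool frac to target [-0.172 -0.002 -0.003]
turn frac [ 0.007  0.008 -0.006]
```

View pics/scz3.png

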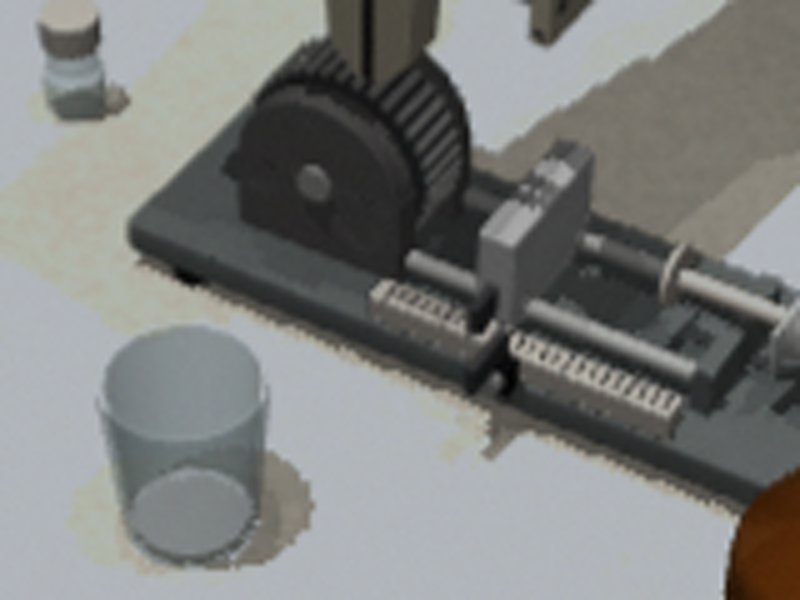

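```bash
cat > m.py <<'E'
from h import *
O=np.array([0.58966,0.11787,0]); yv=np.array([-0.10615,0.99435,0]); xv=np.array([yv[1],-yv[0],0])
Rd=np.c_[xv,yv,[0,0,1]]
def scz(a,z): return (ray("scene",np.array(a,float).reshape(-1,2)/5+[235,205]-.4,z)-O)@Rd*1000
def pz(P): # driver mm -> zoomed pixel
    return ((proj("scene",O+np.array(P,float)/1000@Rd.T)+.4)-[235,205])*5
E
python3 - <<'E'
from m import *
print("carr top front corner sc2,sc3",scz([(448,208),(482,228)],.071).round(1), "right:",scz([(560,140),(594,152)],.071).round(1))
print("mark y cands",[(y,pz([(49.5,y,48),(75.5,y,48)]).round(0).tolist()) for y in (-12,-8,-4,0)])
print("idx",[(y,pz([(34,y,48),(48,y,48)]).round(0).tolist()) for y in (-36,-32,-24,-20)])
E
```

```text
carr top front corner sc2,sc3 [[ 27.2 -42.6  71. ]
 [ 30.4 -26.5  71. ]] right: [[-28.8 -26.2  71. ]
 [-29.2 -11.8  71. ]]
mark y cands [(-12, [[489.0, 319.0], [453.0, 362.0]]), (-8, [[499.0, 323.0], [463.0, 366.0]]), (-4, [[508.0, 327.0], [473.0, 370.0]]), (0, [[518.0, 331.0], [483.0, 374.0]])]
idx [(-36, [[453.0, 271.0], [434.0, 293.0]]), (-32, [[463.0, 275.0], [443.0, 297.0]]), (-24, [[481.0, 283.0], [462.0, 305.0]]), (-20, [[491.0, 287.0], [472.0, 309.0]])]
```

Run:
```python
import cv2
t=cv2.imread("pics/sc3raw.png")[45:95,70:130]
cv2.imwrite("pics/scz3b.png",cv2.resize(t,None,fx=12,fy=12,interpolation=cv2.INTER_CUBIC))
```

```text
(no output)
```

View pics/scz3b.png

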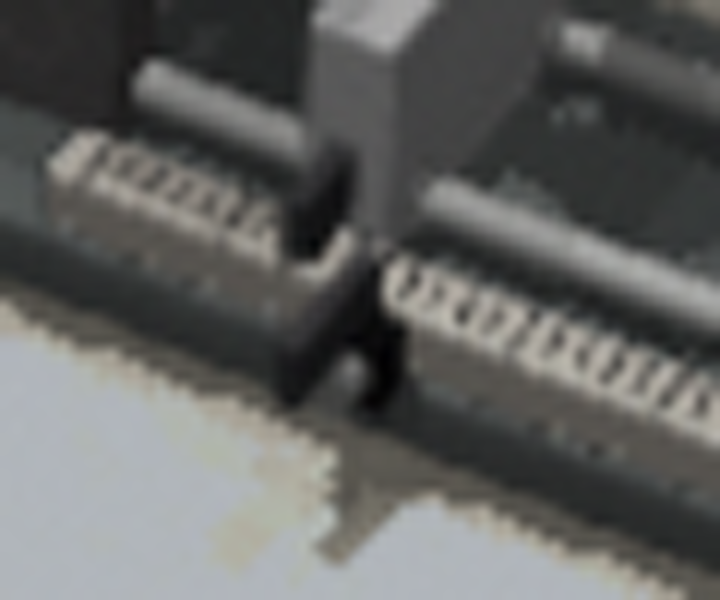

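Three strokes have moved the carriage about 20 mm. Rays put its centre at y ≈ -19.5 and the mark at y ≈ -4.5 in the driver frame, so about 15 mm is left. One more full stroke, then I'll measure carefully.

>>> play_rows(rows=[[0, 0, -0.08, 0, 0, 0, 1], [-0.09, 0, 0, 0, 0, 0, 1], [-0.075, 0, 0.0, 0, 0, 0, 1], [0, 0, 0.02, 0, 0, 0, 1], [0, 0, 0.02, 0, 0, 0, 1]])

```text
clock: 7.5
position: [0.6024, 0.0053, 0.107]
ee_rot: [2.099, 2.33, 0.001]
force: [-0.6, -1.1, -0.6]
width: 0.002
```

```bash
python3 d.py 0 -113 101
```

```text
t 7.5 p [0.6024 0.0053 0.107 ] drv mm [   0.8 -113.3  107. ] F drv [-0.74 -1.   -0.56] w 0.002
tool frac to target [ 0.002 -0.005  0.04 ]
turn frac [ 0.009  0.008 -0.004]
```

>>> play_rows(rows=[[0.01, 0, 0.025, 0, 0, 0, 1], [0.005, 0, 0.012, 0, 0, 0, 1], [0.02, 0, 0.005, 0, 0, 0, 1]])

```text
clock: 7.8
position: [0.6015, 0.0095, 0.0994]
ee_rot: [2.101, 2.329, -0.001]
force: [-5.0, -5.1, 19.3]
width: 0.003
```

>>> play_rows(rows=[[0.03, 0, 0.005, 0, 0, 0, 1], [0.03, 0, 0.005, 0, 0, 0, 1], [0.03, 0, 0.005, 0, 0, 0, 1]])

```text
clock: 8.1
position: [0.6005, 0.019, 0.101]
ee_rot: [2.102, 2.322, -0.004]
force: [-5.0, -3.3, 11.3]
width: 0.006
```

>>> play_rows(rows=[[0.03, 0, 0.005, 0, 0.005, -0.005, 1], [0.03, 0, 0.005, 0, 0, 0, 1], [0.02, 0, 0.005, 0, 0, 0, 1]])

```text
clock: 8.4
position: [0.5991, 0.0313, 0.1002]
ee_rot: [2.099, 2.326, -0.001]
force: [-0.2, -0.6, 2.3]
width: 0.003
```

```bash
python3 d.py 0 -113 101
```

```text
t 8.4 p [0.5991 0.0313 0.1002] drv mm [  0.2 -87.1 100.2] F drv [-0.26 -0.56  2.31] w 0.003
tool frac to target [-0.173 -0.001 -0.004]
turn frac [ 0.01   0.014 -0.008]
```

>>> play_rows(rows=[[0, 0, -0.1, 0, 0, 0, 1], [-0.2, 0, -0.03, 0, 0, 0, 1], [-0.3, 0, 0, 0, 0, 0, 1], [-0.2, 0, 0, 0, 0, 0, 1], [0, 0, 0, 0, 0, 0, 1]])

```text
clock: 8.9
position: [0.6105, -0.07, 0.1192]
ee_rot: [2.09, 2.337, -0.0]
force: [0.4, 0.2, 0.1]
width: 0.005
```

```bash
cat > snap.py <<'E'
import sys
from h import *
from cell import get_image
n=sys.argv[1]
N=int(sys.argv[2]) if len(sys.argv)>2 else 4
T=np.mean([get_image("top").astype(float) for _ in range(N)],0); S=np.mean([get_image("scene").astype(float) for _ in range(N)],0)
np.savez("pics/avg"+n,T=T,S=S)
t=np.clip(T[230:290,270:350]*2,0,255).astype(np.uint8); cv2.imwrite(f"pics/t{n}.png",cv2.resize(t,None,fx=10,fy=10,interpolation=cv2.INTER_CUBIC))
t=np.clip(S[235:305,295:385]*1.5,0,255).astype(np.uint8); cv2.imwrite(f"pics/s{n}.png",cv2.resize(t,None,fx=8,fy=8,interpolation=cv2.INTER_CUBIC))
E
python3 d.py 0 -113 101;python3 snap.py 4
```

```text
t 8.9 p [ 0.6105 -0.07    0.1192] drv mm [   0.8 -189.   119.2] F drv [0.4  0.19 0.11] w 0.005
tool frac to target [ 0.507 -0.003  0.119]
turn frac [0.008 0.01  0.01 ]
```

View pics/t4.png

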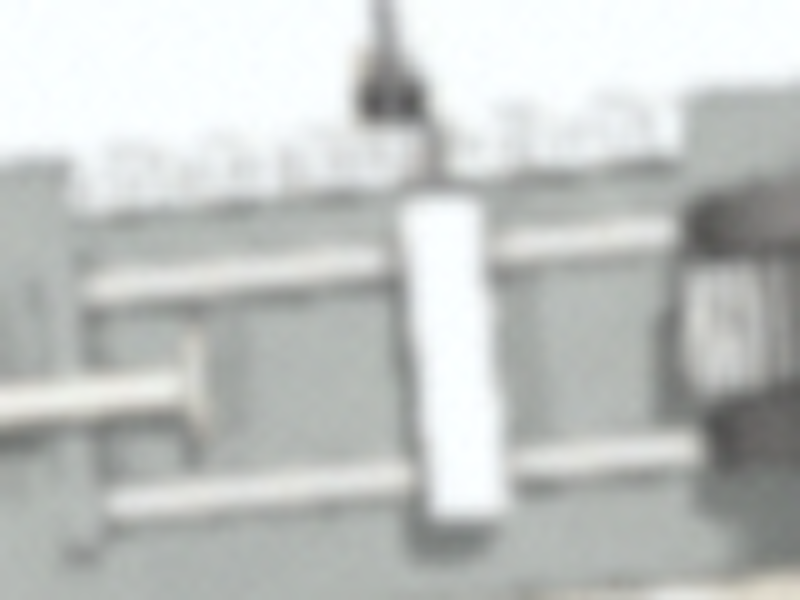

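View pics/s4.png

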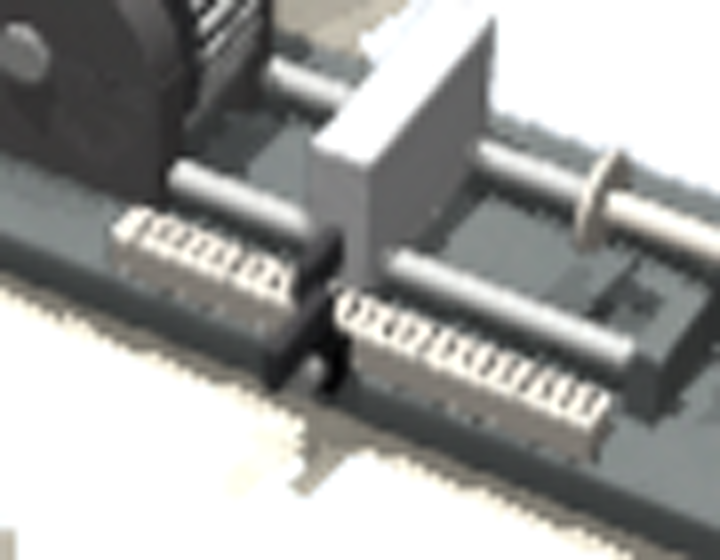

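The top crop shows the index plate at about (430,150) and the mark's plate at about (385,20), just above its clamp at (388,90). I'll take their dark centroids row by row.

```bash
cat > meas.py <<'E'
import sys
from m import *
d=np.load(f"pics/avg{sys.argv[1]}.npz"); T=cv2.GaussianBlur(d["T"].mean(2),(1,1),0)
def cen(v,u0,u1):
    r=T[v,u0:u1]; w=np.clip(np.percentile(r,75)-r-4,0,None); return (w*np.arange(u0,u1)).sum()/w.sum(), w.max()
iu=float(sys.argv[2]); 
for nm,vs,u in (("mark",range(225,236),308.5),("idx",range(242,249),iu)):
    for v in vs:
        c,w=cen(v,int(round(u-5)),int(round(u+6)))
        P=(ray("top",[(c,v)],.048)[0]-O)@Rd*1000
        print(nm,v,round(c,2),round(w,1),"x,y",P[:2].round(2))
E
python3 meas.py 4 312.7
python3 - <<'E'
import numpy as np
T=np.load("pics/avg4.npz")["T"].mean(2)
print(T[224:250,300:322].astype(int))
E
```

```text
mark 225 nan 0.0 x,y [nan nan]
mark 226 nan 0.0 x,y [nan nan]
mark 227 nan 0.0 x,y [nan nan]
mark 228 307.75 5.9 x,y [76.66 -5.38]
mark 229 307.7 18.4 x,y [74.65 -5.09]
mark 230 307.78 30.3 x,y [72.63 -5.05]
mark 231 307.91 34.3 x,y [70.59 -5.12]
mark 232 308.04 35.5 x,y [68.55 -5.18]
mark 233 308.07 36.1 x,y [66.53 -5.05]
mark 234 308.04 36.5 x,y [64.52 -4.8 ]
mark 235 308.02 39.9 x,y [62.51 -4.56]
idx 242 310.65 34.7 x,y [47.92 -8.45]
idx 243 312.15 22.4 x,y [ 45.61 -11.26]
idx 244 312.87 26.2 x,y [ 43.46 -12.51]
idx 245 312.69 28.8 x,y [ 41.49 -11.96]
idx 246 312.53 28.8 x,y [ 39.51 -11.42]
idx 247 312.73 22.9 x,y [ 37.46 -11.64]
idx 248 312.88 4.5 x,y [ 35.43 -11.73]
[[127 127 127 127 127 127 125 126 127 126 127 126 126 126 126 127 127 126
  127 126 126 126]
 [126 127 127 126 126 126 126 126 126 127 126 126 126 127 127 126 127 127
  127 126 127 126]
 [127 126 127 126 127 126 127 126 126 127 126 127 126 127 127 127 126 126
  127 126 127 126]
 [127 127 126 126 127 125 127 124 123 125 126 127 126 127 126 126 127 127
  126 127 127 127]
 [126 126 126 127 126 126 123 117 116 120 125 12
[... 1477 characters left out ...]
 113 107 101  89  81  90 104 111 112
  117 119 113 112]
 [116 118 115 111 111 111 112 108 110 112 106  99  88  80  91 106 114 115
  119 118 114 110]
 [113 117 116 110 110 111 113 111 111 110 103  96  86  80  91 106 114 116
  115 114 107 103]
 [109 114 114 110 109 110 114 113 111 106  96  89  81  76  83  94 101 104
  103  98  95  87]
 [103 104 102  99  98  99 102 104 101  95  85  82  80  78  79  83  86  86
   87  86  83  79]
 [ 90  88  84  81  80  83  87  88  89  87  89  93  96  97  98  98  97  92
   87  84  83  82]]meas.py:5: RuntimeWarning: invalid value encountered in scalar divide
  r=T[v,u0:u1]; w=np.clip(np.percentile(r,75)-r-4,0,None); return (w*np.arange(u0,u1)).sum()/w.sum(), w.max()
```

```bash
cat > car.py <<'E'
import sys
from m import *
d=np.load(f"pics/avg{sys.argv[1]}.npz"); T=d["T"].mean(2); u0=int(float(sys.argv[2]))
ys=[]
for v in range(254,278):
    r=T[v,u0-14:u0+15]; hi=r[10:19].max(); 
    x=np.arange(u0-14,u0+15); 
    lo=105; m=r>(hi+lo)/2; i=np.where(m[8:21])[0]+8
    def cr(a,b): th=(hi+lo)/2; return x[a]+(th-r[a])/(r[b]-r[a])*(x[b]-x[a])
    a,b=i[0],i[-1]; c=(cr(a-1,a)+cr(b,b+1))/2
    P=(ray("top",[(c,v)],.071)[0]-O)@Rd*1000; ys.append([v,c,cr(b,b+1)-cr(a-1,a),P[0],P[1]])
print(np.array(ys).round(2)); print("median y",np.median(np.array(ys)[:,4]))
E
python3 car.py 4 315.6
```

```text
[[ 2.5400e+02  3.1401e+02  6.3400e+00  2.2140e+01 -1.2940e+01]
 [ 2.5500e+02  3.1407e+02  6.1600e+00  2.0160e+01 -1.2860e+01]
 [ 2.5600e+02  3.1413e+02  5.8500e+00  1.8180e+01 -1.2790e+01]
 [ 2.5700e+02  3.1420e+02  5.6900e+00  1.6200e+01 -1.2740e+01]
 [ 2.5800e+02  3.1429e+02  5.7200e+00  1.4210e+01 -1.2710e+01]
 [ 2.5900e+02  3.1452e+02  6.0100e+00  1.2200e+01 -1.2980e+01]
 [ 2.6000e+02  3.1470e+02  6.3500e+00  1.0200e+01 -1.3140e+01]
 [ 2.6100e+02  3.1480e+02  6.4400e+00  8.2200e+00 -1.3130e+01]
 [ 2.6200e+02  3.1482e+02  6.4000e+00  6.2500e+00 -1.2990e+01]
 [ 2.6300e+02  3.1493e+02  6.2600e+00  4.2600e+00 -1.3010e+01]
 [ 2.6400e+02  3.1499e+02  6.0400e+00  2.2900e+00 -1.2920e+01]
 [ 2.6500e+02  3.1516e+02  5.7500e+00  2.9000e-01 -1.3060e+01]
 [ 2.6600e+02  3.1524e+02  5.7300e+00 -1.6900e+00 -1.3040e+01]
 [ 2.6700e+02  3.1528e+02  5.7800e+00 -3.6600e+00 -1.2910e+01]
 [ 2.6800e+02  3.1541e+02  5.8400e+00 -5.6500e+00 -1.2980e+01]
 [ 2.6900e+02  3.1552e+02  6.1400e+00 -7.6300e+00 -1.3010e+01]
 [ 2.7000e+02  3.1574e+02  6.4400e+00 -9.6400e+00 -1.3250e+01]
 [ 2.7100e+02  3.1581e+02  6.5600e+00 -1.1610e+01 -1.3180e+01]
 [ 2.7200e+02  3.1583e+02  6.4200e+00 -1.3580e+01 -1.3030e+01]
 [ 2.7300e+02  3.1592e+02  6.2500e+00 -1.5560e+01 -1.3010e+01]
 [ 2.7400e+02  3.1602e+02  6.0300e+00 -1.7540e+01 -1.3020e+01]
 [ 2.7500e+02  3.1613e+02  6.0600e+00 -1.9520e+01 -1.3050e+01]
 [ 2.7600e+02  3.1626e+02  6.1100e+00 -2.1500e+01 -1.3110e+01]
 [ 2.7700e+02  3.1631e+02  5.9600e+00 -2.3470e+01 -1.3000e+01]]
median y -13.009864784263472
```

```bash
python3 - <<'E'
import cv2,numpy as np
np.savez("pics/avg0",T=cv2.imread("pics/top0.png").astype(float),S=cv2.imread("pics/scene0.png").astype(float))
T=cv2.imread("pics/top0.png").mean(2)
print(T[[262,266],318:340].astype(int)); print(np.load("pics/avg4.npz")["T"].mean(2)[[262,266],304:326].astype(int))
print(T[238:249,320:334].astype(int))
E
python3 car.py 0 328.2|tail -1; python3 car.py 0 329.2|tail -1;python3 meas.py 0 326.5
```

```text
[[ 80  78  75  64  58  63  80  99 108 106 111 110 108 100  82  72  64  58
   49  56  69  78]
 [ 80  81  78  73  63  57  71  94 106 110 109 109 108 104  91  79  69  56
   47  49  57  72]]
[[ 90  89  91  91  86  77  83 106 121 125 126 126 126 125 116  98  85  83
   83  85  89  91]
 [ 90  91  92  90  87  76  70  88 111 124 127 126 127 126 118  99  85  82
   81  83  86  90]]
[[110 109 110 107 111 109 109 108 108 107 107 107 107 108]
 [107 106 107 106 108 107 106 108 107 105 102 100 103 104]
 [103 102 100 103 104  99  98 104 104 103 100  99  98 100]
 [ 99  98  98 101  98  91  84  92 100 101 102 102 101  99]
 [100  98  98  99  96  80  74  85  97 100 101 104 101 100]
 [ 99 100  96  99  95  77  65  80  93 100  99  99 100 100]
 [ 97  98  95  98  95  77  66  79  95 101 100 100  99  97]
 [ 99  94  94  96  92  77  66  75  92  96  95  93  88  87]
 [ 93  90  84  85  82  69  63  70  80  85  80  77  71  69]
 [ 82  77  72  74  72  68  66  70  74  78  77  70  66  63]
 [ 76  73  72  76  82  85  86  85  88  90  86  79  71  67]]
median y -38.924528106400636
median y -38.924528106400636
mark 225 nan 0.0 x,y [nan nan]
mark 226 nan 0.0 x,y [nan nan]
mark 227 nan 0.0 x,y [nan nan]
mark 228 307.5 4.1 x,y [76.71 -4.89]
mark 229 307.64 15.5 x,y [74.67 -4.97]
mark 230 307.83 25.0 x,y [72.62 -5.15]
mark 231 307.92 27.3 x,y [70.58 -5.15]
mark 232 308.05 29.8 x,y [68.54 -5.2 ]
mark 233 308.03 31.4 x,y [66.53 -4.98]
mark 234 308.08 31.8 x,y [64.51 -4.87]
mark 235 308.04 34.0 x,y [62.51 -4.6 ]
idx 242 325.89 22.3 x,y [ 44.89 -39.  ]
idx 243 326.01 30.3 x,y [ 42.86 -39.04]
idx 244 325.95 29.5 x,y [ 40.86 -38.72]
idx 245 326.03 25.0 x,y [ 38.84 -38.68]
idx 246 326.26 16.6 x,y [ 36.79 -38.94]
idx 247 325.67 3.3 x,y [ 34.9  -37.56]
idx 248 323.97 9.9 x,y [ 33.23 -33.95]meas.py:5: RuntimeWarning: invalid value encountered in scalar divide
  r=T[v,u0:u1]; w=np.clip(np.percentile(r,75)-r-4,0,None); return (w*np.arange(u0,u1)).sum()/w.sum(), w.max()
```

Initial gap was 33.9 mm (index -38.9, mark -5.05). The index is now at about -12.5, leaving roughly 7.5 mm. Strokes average 6.6 mm, so I'll repeat one and measure again.

>>> play_rows(rows=[[0.2, 0, 0.02, 0.005, 0.005, 0.005, 1], [0.2, 0, 0.02, 0, 0, 0, 1], [0.05, 0, 0.01, 0, 0, 0, 1], [0, 0, 0.0, 0, 0, 0, 1]])

```text
clock: 9.7
position: [0.6025, 0.0065, 0.1115]
ee_rot: [2.086, 2.347, 0.003]
force: [-0.2, -0.1, 0.5]
width: 0.005
```

```bash
python3 d.py 0 -113 107
```

```text
t 9.7 p [0.6025 0.0065 0.1115] drv mm [   1.  -112.1  111.5] F drv [-0.2  -0.08  0.5 ] w 0.005
tool frac to target [-0.006 -0.007  0.03 ]
turn frac [ 0.004 -0.     0.022]
```

>>> play_rows(rows=[[-0.005, -0.005, 0.03, 0, 0, 0.02, 1], [0.005, 0, 0.025, 0, 0, 0, 1], [0.005, 0, 0.012, 0, 0, 0, 1], [0.02, 0, 0.005, 0, 0, 0, 1]])

```text
clock: 10.1
position: [0.6018, 0.006, 0.1001]
ee_rot: [2.102, 2.33, 0.001]
force: [-0.4, -0.1, -0.5]
width: 0.008
```

>>> play_rows(rows=[[0.03, 0, 0.005, 0, 0, 0, 1], [0.03, 0, 0.005, 0, 0, 0, 1], [0.03, 0, 0.005, 0, 0, 0, 1]])

```text
clock: 10.4
position: [0.6011, 0.014, 0.1008]
ee_rot: [2.106, 2.321, -0.002]
force: [-5.2, -3.2, 12.3]
width: 0.007
```

>>> play_rows(rows=[[0.03, 0, 0.005, 0, 0.005, -0.005, 1], [0.03, 0, 0.005, 0, 0, 0, 1], [0.01, 0, 0.005, 0, 0, 0, 1]])

```text
clock: 10.7
position: [0.6, 0.0225, 0.1009]
ee_rot: [2.107, 2.32, 0.0]
force: [-3.0, -1.0, 5.2]
width: 0.002
```

>>> play_rows(rows=[[0, 0, -0.1, 0, 0, 0, 1], [-0.2, 0, -0.03, 0, 0, 0, 1], [-0.3, 0, 0, 0, 0, 0, 1], [-0.2, 0, 0, 0, 0, 0, 1], [0, 0, 0, 0, 0, 0, 1]])

```text
clock: 11.2
position: [0.6113, -0.0828, 0.1218]
ee_rot: [2.101, 2.325, 0.002]
force: [-0.6, -0.1, -0.5]
width: 0.006
```

```bash
python3 d.py 0 -113 107; python3 snap.py 5; for u in 310.5 ; do python3 car.py 5 311|tail -1; done; python3 meas.py 5 309.5 2>&1|grep -v nan
python3 - <<'E'
import numpy as np
T=np.load("pics/avg5.npz")["T"].mean(2)
print(T[238:249,300:322].astype(int)); print(T[[262,266],298:320].astype(int))
E
```

```text
t 11.2 p [ 0.6113 -0.0828  0.1218] drv mm [ 2.000e-01 -2.018e+02  1.218e+02] F drv [-0.56 -0.02 -0.46] w 0.006
tool frac to target [ 0.593 -0.005  0.096]
turn frac [ 0.013  0.01  -0.011]
median y -8.374284804332092
meas.py:5: RuntimeWarning: invalid value encountered in scalar divide
  r=T[v,u0:u1]; w=np.clip(np.percentile(r,75)-r-4,0,None); return (w*np.arange(u0,u1)).sum()/w.sum(), w.max()
mark 228 307.67 6.8 x,y [76.68 -5.22]
mark 229 307.71 19.8 x,y [74.65 -5.11]
mark 230 307.81 31.1 x,y [72.62 -5.12]
mark 231 307.92 35.3 x,y [70.58 -5.13]
mark 232 308.0 35.0 x,y [68.55 -5.11]
mark 233 308.07 36.7 x,y [66.53 -5.04]
mark 234 308.02 36.6 x,y [64.53 -4.75]
mark 235 307.98 39.2 x,y [62.52 -4.47]
idx 242 309.28 41.7 x,y [48.19 -5.7 ]
idx 243 310.04 34.3 x,y [46.03 -7.03]
idx 244 310.64 32.8 x,y [43.9  -8.03]
idx 245 310.61 32.2 x,y [41.9  -7.77]
idx 246 310.66 31.8 x,y [39.88 -7.67]
idx 247 311.21 30.9 x,y [37.76 -8.6 ]
idx 248 311.94 20.9 x,y [35.61 -9.86]
[[127 127 127 125 118  98  73  59  60  61  61  70  90 112 123 126 127 127
  127 127 126 126]
 [127 128 126 126 116  93  62  50  5
[... 381 characters left out ...]
  75  93 112 118 116 116 117
  121 120 115 113]
 [119 119 116 114 115 113 111 108 107 101  85  76  90 110 117 115 115 113
  118 119 113 111]
 [116 118 114 111 112 111 112 108 104  97  83  75  89 107 116 118 118 116
  119 118 114 110]
 [112 117 116 110 111 111 114 111 105  95  81  76  89 104 113 117 118 117
  118 114 109 103]
 [110 114 114 109 109 111 114 113 106  94  79  75  84  94 100 102 104 105
  104 101  95  88]
 [103 104 101  99  99 100 102 104  98  88  77  74  80  82  83  83  86  87
   88  88  85  83]]
[[ 91  89  90  92  91  91  90  87  79  69  83 109 123 127 127 127 126 121
  107  92  84  82]
 [ 91  90  91  91  90  90  91  90  85  75  82 106 122 126 127 127 127 125
  116  97  84  82]]
```

View pics/t5.png

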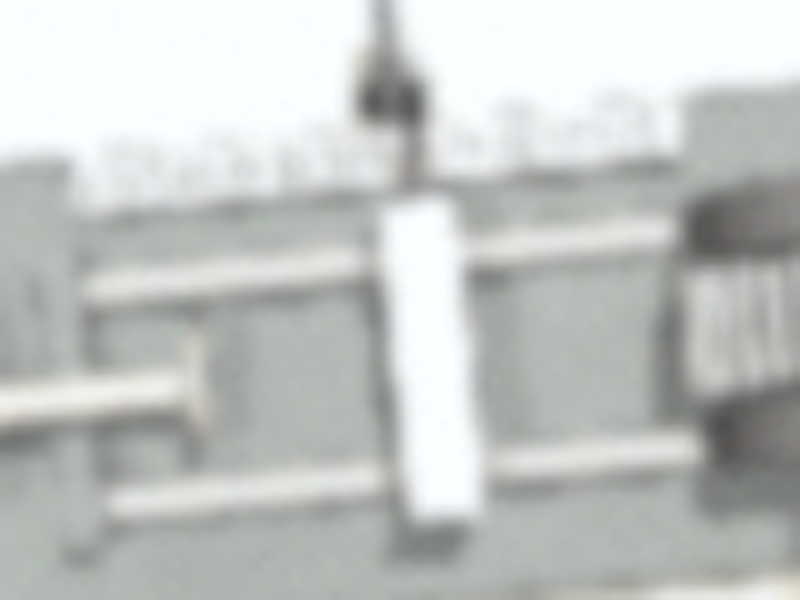

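View pics/s5.png

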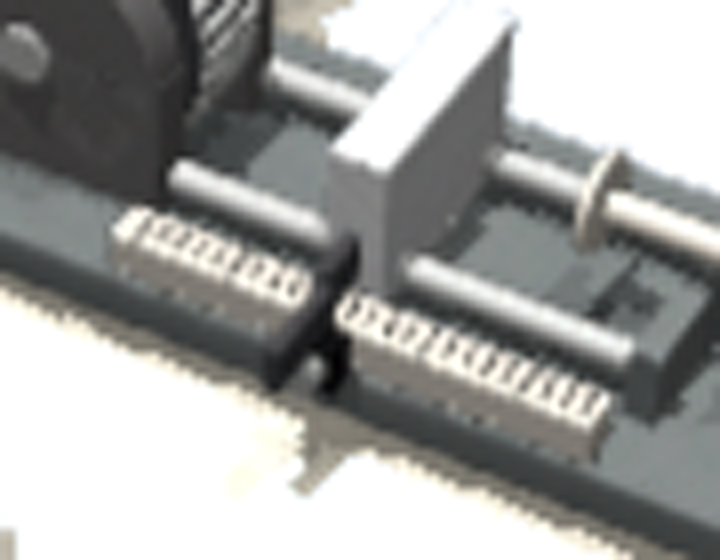

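Index ≈ -8.1 against the mark at -5.1, so about 3.1 mm is left, or roughly 11 mm of rim. I'll make a short stroke.

>>> play_rows(rows=[[0.2, 0, 0.02, 0.005, 0.005, -0.005, 1], [0.25, 0, 0.02, 0, 0, 0, 1], [0.09, 0, 0.01, 0, 0, 0, 1], [0, 0, 0.0, 0, 0, 0, 1]])

```text
clock: 12.0
position: [0.6022, 0.0084, 0.1137]
ee_rot: [2.091, 2.341, 0.005]
force: [-1.2, 0.2, 0.6]
width: 0.002
```

```bash
python3 d.py 0 -106 107
```

```text
t 12.0 p [0.6022 0.0084 0.1137] drv mm [   0.8 -110.2  113.7] F drv [-1.15  0.35  0.61] w 0.002
tool frac to target [ 0.028 -0.006  0.045]
turn frac [ 0.008 -0.001  0.013]
```

>>> play_rows(rows=[[0.015, -0.005, 0.045, 0, 0, 0.01, 1], [0.005, 0, 0.025, 0, 0, 0, 1], [0.005, 0, 0.012, 0, 0, 0, 1]])

```text
clock: 12.3
position: [0.6015, 0.0097, 0.1009]
ee_rot: [2.098, 2.333, 0.004]
force: [0.9, -0.1, 0.4]
width: 0.007
```

```bash
python3 d.py 0 -106 101
```

```text
t 12.3 p [0.6015 0.0097 0.1009] drv mm [   0.3 -108.9  100.9] F drv [ 0.91 -0.24  0.44] w 0.007
tool frac to target [ 0.019 -0.002 -0.001]
turn frac [ 0.009  0.003 -0.001]
```

>>> play_rows(rows=[[0.01, 0, 0.006, 0, 0, 0, 1], [0.03, 0, 0.005, 0, 0, 0, 1], [0.03, 0, 0.005, 0, 0, 0, 1]])

```text
clock: 12.6
position: [0.6011, 0.0133, 0.1004]
ee_rot: [2.104, 2.322, 0.0]
force: [-4.1, -4.0, 14.7]
width: 0.004
```

>>> play_rows(rows=[[0.03, 0, 0.004, 0, 0.005, -0.005, 1], [0.025, 0, 0.004, 0, 0, 0, 1]])

```text
clock: 12.8
position: [0.6006, 0.0175, 0.1011]
ee_rot: [2.106, 2.32, 0.001]
force: [-2.3, -0.9, 4.9]
width: 0.006
```

>>> play_rows(rows=[[0.025, 0, 0.005, 0, 0, -0.005, 1]])

```text
clock: 12.9
position: [0.6004, 0.0196, 0.1011]
ee_rot: [2.105, 2.319, 0.001]
force: [-2.3, -2.2, 7.3]
width: 0.003
```

>>> play_rows(rows=[[0, 0, -0.1, 0, 0, 0, 1], [-0.2, 0, -0.03, 0, 0, 0, 1], [-0.3, 0, 0, 0, 0, 0, 1], [-0.2, 0, 0, 0, 0, 0, 1], [0, 0, 0, 0, 0, 0, 1]])

```text
clock: 13.4
position: [0.6112, -0.09, 0.1225]
ee_rot: [2.104, 2.318, 0.001]
force: [-0.2, -0.7, -0.7]
width: 0.008
```

```bash
python3 d.py 0 -113 107; python3 snap.py 6; python3 car.py 6 309|tail -1; python3 meas.py 6 309 2>&1|grep -v nan
python3 - <<'E'
import numpy as np
T=np.load("pics/avg6.npz")["T"].mean(2)
print(T[238:249,300:322].astype(int)); print(T[[262,266],298:320].astype(int))
E
```

```text
t 13.4 p [ 0.6112 -0.09    0.1225] drv mm [  -0.6 -209.   122.5] F drv [-0.23 -0.65 -0.74] w 0.008
tool frac to target [ 0.641 -0.003  0.098]
turn frac [ 0.017  0.016 -0.019]
median y -5.386692757943852
meas.py:5: RuntimeWarning: invalid value encountered in scalar divide
  r=T[v,u0:u1]; w=np.clip(np.percentile(r,75)-r-4,0,None); return (w*np.arange(u0,u1)).sum()/w.sum(), w.max()
mark 228 307.61 6.4 x,y [76.69 -5.12]
mark 229 307.7 18.1 x,y [74.65 -5.1 ]
mark 230 307.76 30.1 x,y [72.63 -5.02]
mark 231 307.91 35.3 x,y [70.58 -5.13]
mark 232 308.03 36.6 x,y [68.55 -5.17]
mark 233 308.07 36.4 x,y [66.53 -5.05]
mark 234 308.04 37.8 x,y [64.52 -4.79]
mark 235 308.03 40.4 x,y [62.51 -4.58]
idx 242 308.79 38.4 x,y [48.29 -4.73]
idx 243 308.81 32.9 x,y [46.27 -4.57]
idx 244 308.82 30.6 x,y [44.26 -4.39]
idx 245 308.82 32.5 x,y [42.25 -4.19]
idx 246 309.11 34.4 x,y [40.19 -4.58]
idx 247 309.94 29.0 x,y [38.02 -6.04]
idx 248 310.92 22.1 x,y [35.81 -7.81]
[[126 127 127 126 118  98  73  59  59  61  61  69  90 113 123 126 127 126
  126 126 127 127]
 [128 127 127 126 116  92  62  49  55  56  51  5
[... 369 characters left out ...]
 101 108 117 119 116 117 117
  121 120 116 114]
 [119 120 116 114 114 112 111 101  85  78  92 105 110 117 119 116 114 114
  117 118 113 112]
 [116 119 116 110 112 111 111 101  83  75  88 106 110 115 119 120 118 115
  119 119 114 110]
 [112 117 116 110 110 112 113 105  86  74  84 101 109 114 115 117 117 118
  118 114 109 103]
 [110 114 115 110 109 110 112 108  92  76  76  91  98 101 102 103 104 105
  104 100  94  88]
 [103 104 103 100  99  99 101  99  88  75  73  79  84  83  82  82  85  88
   88  88  86  83]]
[[ 91  90  91  90  90  90  84  75  79 101 118 126 127 126 127 125 116  96
   84  82  83  85]
 [ 90  90  90  91  90  91  87  79  70  84 109 123 126 127 127 126 119 103
   89  84  83  84]]
```

View pics/t6.png

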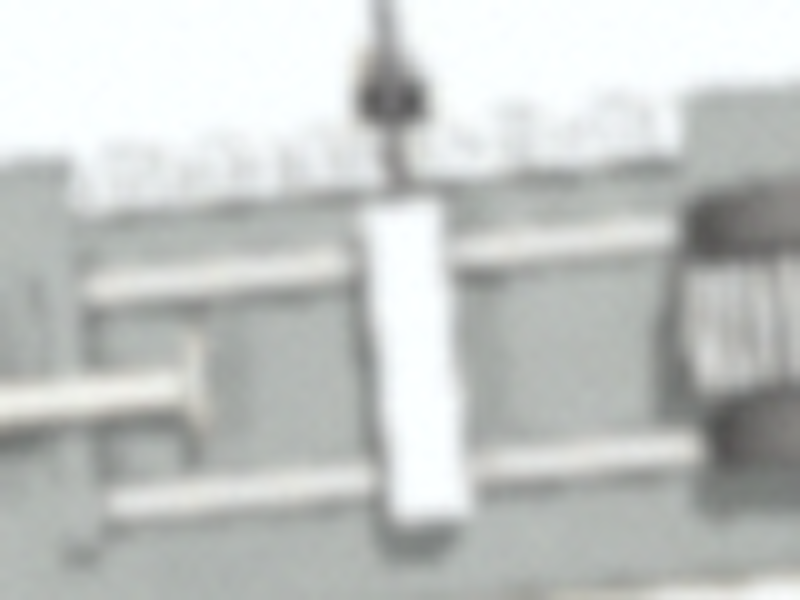

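View pics/s6.png

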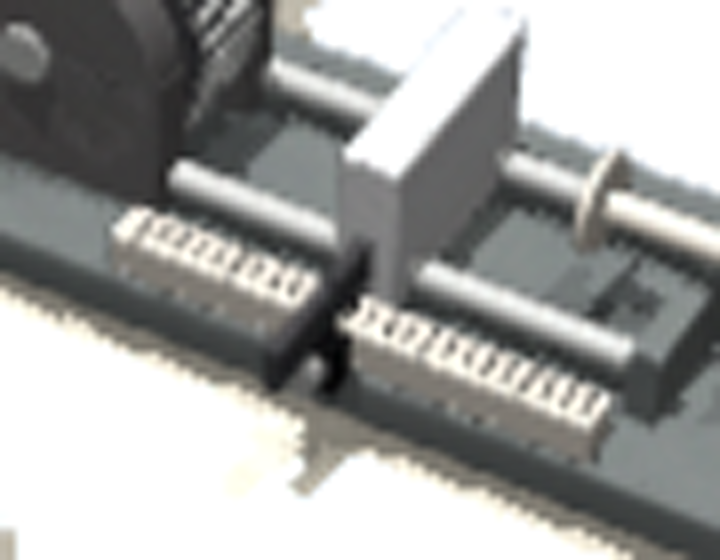

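The index plate is now at y ≈ -4.7 and the mark at -5.1. By the carriage block the error is -0.3 mm, so the two measures bracket zero, and the scene crop shows both plates as one straight line. I'll raise the hand, check the bystanders and hand in.

>>> play_rows(rows=[[0, 0, -0.2, 0, 0, 0, 1], [0, 0, -0.25, 0, 0, 0, 1], [0, 0, -0.1, 0, 0, 0, 1], [0, 0, 0, 0, 0, 0, 1], [0, 0, 0, 0, 0, 0, 1]])

```text
clock: 14.3
position: [0.6099, -0.0775, 0.2057]
ee_rot: [2.09, 2.338, 0.002]
force: [-0.9, 0.1, -1.2]
width: 0.007
```

```bash
python3 d.py; python3 snap.py 7 1; python3 car.py 7 309|tail -1; python3 meas.py 7 309 2>&1|grep -E "mark 23[0-3]|idx 24[2-5]"
python3 - <<'E'
import numpy as np,cv2
d=np.load("pics/avg7.npz"); cv2.imwrite("pics/end_s.png",d["S"]); a=np.abs(d["S"]-cv2.imread("pics/scene0.png")).mean(2)
for n,(u,v) in dict(amber=(402,330),blue=(498,315),beaker=(272,295),vial=(249,216)).items(): print(n,a[v-30:v+30,u-25:u+25].mean().round(1),(a[v-30:v+30,u-25:u+25]>25).sum())
E
```

```text
t 14.3 p [ 0.6099 -0.0775  0.2057] drv mm [  -0.6 -196.4  205.7] F drv [-0.93  0.16 -1.2 ] w 0.007
turn frac [0.01  0.006 0.01 ]
median y -5.396263780700715
mark 230 307.77 29.8 x,y [72.63 -5.04]
mark 231 307.88 36.2 x,y [70.59 -5.07]
mark 232 308.04 34.2 x,y [68.55 -5.18]
mark 233 308.05 35.9 x,y [66.53 -5.01]
idx 242 308.82 40.8 x,y [48.28 -4.78]
idx 243 308.77 33.0 x,y [46.28 -4.48]
idx 244 308.81 32.0 x,y [44.26 -4.38]
idx 245 308.8 31.5 x,y [42.26 -4.15]
amber 4.1 0
blue 4.4 0
beaker 7.9 0
vial 14.1 390[ WARN:0@0.047] global loadsave.cpp:1063 imwrite_ Unsupported depth image for selected encoder is fallbacked to CV_8U.
```

View pics/end_s.png

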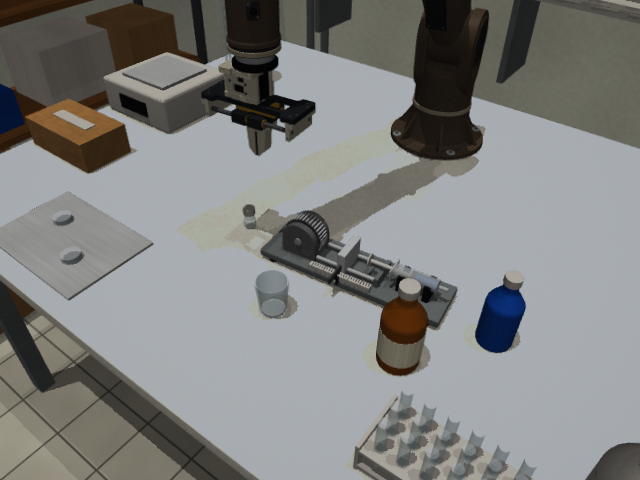

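The end view shows the hand clear at (260,140). Amber bottle (402,330), blue bottle (498,315), beaker (272,295) and vial (249,216) stand where they were. The vial's image differs only by the hand's shadow over it.

```bash
python3 -c "
from cell import sign_off; print(sign_off())"
```

```text
the job is handed in; nothing more can be done
None
```

The job is handed in at about 14 s of the 58 s allowed. I rolled the wheel with the closed fingertips in six strokes (five long, one short) and moved the carriage about 34 mm, until its index plate lined up with the gauge mark. I then lifted the hand clear to about 0.2 m.

- **Alignment:** two top-view measurements disagree slightly. Directly on the plates, the index is 0.4 to 0.7 mm past the mark. Judged by the carriage block, it is about 0.3 mm short. Both are inside the 2.5 mm tolerance, and the scene view shows the plates as one line.
- **Gauge mark:** its measured position did not change from start to end.
- **Bottles and glassware:** the scene view shows no change for the amber bottle, blue bottle and beaker. The vial's image differs, but it stands in the same place and I put that down to the hand's shadow.
- **Pressing force:** it briefly reached about 28 N at first contact and 17 to 25 N at the start of some later strokes, above the suggested 5 to 10 N. That is still below the 40 N and 120 N limits.

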